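Lock the push rivets of a fall arrester cover crosswise

TASK

The cover of the fall arrester on the mat is held by four push rivets whose centre pins still stand up; lock them crosswise so that the cover sits evenly: press each pin lightly with the closed fingertips until it is flush with its collar, first the one next to the webbing nozzle, then the opposite one next to the anchor eye, then the one next to the indicator window, and last the one next to the carry handle. Do not pick anything up, and leave the arrester and the parts and tools on and around it where they are.

Things in the scene. Friction and masses are not known exactly. Their poses are not given: they have to be found in the camera images.
- arrester: Fall arrester lying flat on the grey mat at any yaw, 3.2 kg, loose: a round black housing 200 mm in diameter with a grey cover, its flat 78 mm above the underside; a boss 56 mm wide in its middle rises to 87 mm. Origin: centre of the underside, 3 mm above the table; z up. Four push rivets sit on the cover 72 mm from the centre, towards its -x, +x, +y and -y.
- nozzle (a point): Webbing nozzle of the arrester: a flat rectangular mouth 64 mm wide with two steel lips at the edge towards its -x. Point: middle of the mouth, 138 mm from the centre, lower than the cover.
- eye (a point): Anchor eye of the arrester: a steel ring 53 mm across at the edge towards its +x, across from the nozzle. Point: middle of the ring, 142 mm from the centre; lower than the cover.
- window (a point): Fall indicator of the arrester: a black bulge with a round steel-rimmed window, 25 mm, on top, at the edge towards its +y. Point: middle of the window, 110 mm from the centre, 61 mm above the underside.
- handle (a point): Carry handle of the arrester: a black bar loop at the edge towards its -y, across from the indicator window. Point: middle of the bar, 128 mm from the centre; lower than the cover.
- rivet_nozzle (a point): Top centre of the raised centre pin of the push rivet next to the webbing nozzle: a black round pin 11 mm in diameter in a black round collar 20 mm in diameter, whose top is 83 mm above the arrester's underside. The point moves down with the pin; axes as the arrester's.
- pin_nozzle (a joint): How far that pin is pushed in, m: 0 = 8 mm above its collar, 0.008 = hard end of travel, flush with the collar; starts at 0 to 0.0015. Slides straight down against about 4 N of friction and some damping (8 N per m/s), has no spring, stays where it is left. More than 30 N on the arrester would crack it.
- rivet_eye (a point): Top centre of the raised centre pin of the push rivet next to the anchor eye: a black round pin 11 mm in diameter in a black round collar 20 mm in diameter, whose top is 83 mm above the arrester's underside. The point moves down with the pin; axes as the arrester's.
- pin_eye (a joint): How far that pin is pushed in, m: 0 = 8 mm above its collar, 0.008 = hard end of travel, flush with the collar; starts at 0 to 0.0015. Slides straight down against about 4 N of friction and some damping (8 N per m/s), has no spring, stays where it is left. More than 30 N on the arrester would crack it.
- rivet_window (a point): Top centre of the raised centre pin of the push rivet next to the indicator window: a black round pin 11 mm in diameter in a black round collar 20 mm in diameter, whose top is 83 mm above the arrester's underside. The point moves down with the pin; axes as the arrester's.
- pin_window (a joint): How far that pin is pushed in, m: 0 = 8 mm above its collar, 0.008 = hard end of travel, flush with the collar; starts at 0 to 0.0015. Slides straight down against about 4 N of friction and some damping (8 N per m/s), has no spring, stays where it is left. More than 30 N on the arrester would crack it.
- rivet_handle (a point): Top centre of the raised centre pin of the push rivet next to the carry handle: a black round pin 11 mm in diameter in a black round collar 20 mm in diameter, whose top is 83 mm above the arrester's underside. The point moves down with the pin; axes as the arrester's.
- pin_handle (a joint): How far that pin is pushed in, m: 0 = 8 mm above its collar, 0.008 = hard end of travel, flush with the collar; starts at 0 to 0.0015. Slides straight down against about 4 N of friction and some damping (8 N per m/s), has no spring, stays where it is left. More than 30 N on the arrester would crack it.
- sleeve: Steel spacer sleeve standing on the cover between the eye and window rivets, 21 mm diameter, 28 mm high, loose. To be left alone. Origin: centre of its underside.
- nut: Steel hexagon nut lying on the cover between the nozzle and handle rivets, 19 mm wide, 10 mm high, loose. To be left alone. Origin: centre of its underside.
- bearing: Steel ball-bearing ring on the mat near the arrester, 52 mm diameter, 15 mm high, loose. To be left alone. Origin: centre of its underside.
- hub: Aluminium hub with three short arms on the mat near the arrester, about 90 mm across, 46 mm high, loose. To be left alone. Origin: centre of its underside.
- drum: Open aluminium drum housing on the mat to the left, 112 mm diameter, 48 mm high, loose. To be left alone. Origin: centre of its underside.
- screwdriver: Screwdriver lying on the mat to the right, 200 mm long, loose. To be left alone. Origin: middle of its length, underside.
- wrench: Wrench lying on the mat to the right, 170 mm long, loose. To be left alone. Origin: middle of its length, underside.
- jar: White grease jar with black lid on the mat to the left, 64 mm diameter, 60 mm high, loose. To be left alone. Origin: centre of its underside.

How it is judged:
On the way, in this order (a step that is already met when the one before it is completed fails the run):
1. the pin next to the webbing nozzle is pushed in flush, the later ones still standing up (value of joint pin_nozzle above 0.006 m and value of joint each of pin_eye, pin_window, pin_handle below 0.0035 m), for 0.2 s.
2. the pin next to the anchor eye is pushed in flush, the later ones still standing up (value of joint each of pin_nozzle, pin_eye above 0.006 m and value of joint each of pin_window, pin_handle below 0.0035 m), for 0.2 s.
3. the pin next to the indicator window is pushed in flush, the later ones still standing up (value of joint each of pin_nozzle, pin_eye, pin_window above 0.006 m and value of joint pin_handle below 0.0035 m), for 0.2 s.
4. the pin next to the carry handle is pushed in flush (value of joint each of pin_nozzle, pin_eye, pin_window, pin_handle above 0.006 m), for 0.2 s.
At the end, for the whole second after the job is handed in: All four pins are pushed in flush (at least 6 of 8 mm), the arrester lies flat and at rest within 20 mm of where it was, and every loose part and tool is within 20 mm of where it was (all of step 4 and distance of each of arrester, sleeve, nut, bearing, hub, drum, screwdriver, wrench, jar from where it was at the start of the episode below 0.02 m and angle between arrester's own z axis and vertical below 0.05 rad and linear speed of arrester below 0.02 m/s); the robot touches nothing.
It fails at once if the arrester is pushed with more than 30 N (contact force between the arm and arrester above 30 N).
It fails at once if the arrester is shifted, lifted or tipped (distance of arrester from where it was at the start of the episode above 0.02 m or angle between arrester's own z axis and vertical above 0.08 rad).
It fails at once if a loose part or tool is shifted, lifted or carried (distance of any of sleeve, nut, bearing, hub, drum, screwdriver, wrench, jar from where it was at the start of the episode above 0.02 m).
It also fails if it takes over 42 s, if anything falls off the work surface, if the arm or the gripper's body presses on something with over 40 N, if the wrist force passes 120 N, or if a joint passes its speed limit or range.

ROBOT

A 7-joint arm with a two-finger parallel gripper is mounted at the origin on the work surface. World frame = base frame: x ahead of the robot, y to its left, z up, the work surface at z = 0. Lengths are in m, angles in rad, forces in N, time in s.
With the tool pointing down it reaches from about 0.35 to 0.9 m from the base axis. Payload 8.1 kg.
Tool frame: the origin (TCP) lies midway between the tips of the shut fingers; the grasp point (between the pads) lies env.tcp_to_grasp behind it (env.tcp_to_grasp is the distance from the TCP to the grasp point, in m); z points along the fingers, y is the line along which they close (so a half turn about z gives the same grasp; the last joint's range is limited). The gripper opens to 92 mm and grips with 3 to 60 N. Pads are 19 mm wide; open, the fingers measure 130 mm over their backs; the gripper's body (75 mm by 190 mm) begins 47 mm behind the grasp point.
Start: joints at [1.09, 0.434, 0.025, 1.573, -0.012, 1.134, -0.075], TCP at [0.231, -0.581, 0.227] pointing down, gripper open.
Joint ranges: [-2.62, 2.62], [-0.44, 2.09], [-1.27, 1.32], [0.08, 2.57], [-1.32, 4.46], [0.12, 2], [-2.74, 2.74]. Speed limits (rad/s): [2.22, 2.22, 3.01, 3.01, 3.14, 3.14, 3.14].

INTERFACE

Orientations are given as a unit quaternion [w, x, y, z].
In Python, from rig import readout, cams, job, env gives the robot as it stands.
- The arm moves only by the tool arm_command, never from a script. Its argument "series" is a list of rows, each a list of 6 numbers: the shift along the tool's x, y, z in cm, then the turn, a rotation vector about the tool's x, y, z in rad. A call has 1 to 20 rows; each row shifts and turns the commanded pose from where the row before left it, along the tool's axes as they then stand; what a row does not reach is not made up. A row lasts 1/12 s, in which the tool goes at most 41.7 mm and 7.16 degrees, less where a joint would pass 70% of its speed; a pose out of reach is approached as far as the arm can. A call is refused whole if a number of a shift passes 4.17 or a number of a turn 0.125, either way. A call with a gripper value outside its range is refused whole. "claw" is the opening, from 0 (shut) to 1 (fully open), set as the call begins (left out, the last holds). The fingers move at their own pace and stop on an object; "newtons" is the grip in N (left out, the last holds). Time passes only in rows, so rows that do not move let the fingers close. It gives the time, the measured TCP pose, the force, the opening and the grip force at its end, in the units of the state.
- readout.read_state(): the state, without advancing time (a new reading comes with each control period).
- cams.snapshot(name): name is "scene" or "top"; returns (picture, depth): 480x640x3 uint8, red, green, blue; 480x640 float32, m along the optical axis (not along the pixel's ray), 0 where there is no reading.
- cams.calibration(name): a dict with "fovy" (degrees; the focal length in pixels is half the picture's height over the tangent of half this angle, whatever the lens; pixels are square), "cx", "cy" (the principal point, pixels), "k1" (the pictures are not rectified: a ray, as slopes to the right and down, at radius r is drawn at 1 + k1 r^2 times it, then the intrinsics apply), "cam_to_world" (4x4, takes a point from camera to world coordinates). Camera axes: x right, y up, looking along -z (the intrinsics and any distortion apply to the point x, -y, -z); pixel columns grow to the right and rows downward; lengths in m; the calibration is good to about 2 mm. A picture is of the moment at which its call begins. calibration takes no time and is no camera call.
- job.job_done(): hands the job in; it is judged then, once.
Trained networks look in the newest picture that a camera, given by its name, has taken for a name from the list of things; names that differ only in an ending like _2 or _b are one class to them, and where a whole thing is asked for, a point or a joint stands for the part that bears it (a point fixed in the world has none). Each returns a list of dicts, best first, with "score" (0 to 1); they miss things now and then, are a little off and sometimes report something else, mostly with a low value. They report only what shows in the picture. A call takes as long as a camera call.
- cams.look_for(camera, name): "point" ([column, row] in pixels, amid what is visible of it).
- cams.silhouettes(camera, name): "region" (480x640 bool, what is visible of it) and "point" ([column, row] in pixels, amid what is visible of it).
The state is a dict: "t": time; "joint_pos": joint angles; "joint_vel": joint speeds; "joint_efforts": joint torques, N m; "tcp_pos": TCP position; "tcp_rot": TCP orientation; "ft_force": force on the tool from outside, world axes, zero at the start; "torque": the same for the moment, N m; "width": finger opening in m; "finger_force": force on a finger pad.
Only numpy, scipy, OpenCV 4.12 (cv2) and the standard library are available. Lean on these libraries where they do the work, as an engineer would, in place of code of your own. Each camera call takes 0.05 s, during which the arm holds its last target. There are 200 camera calls.

## Working session

There is one attempt and no reset: what is moved stays moved. The work goes in short steps, Python scripts to look and compute and a tool call to move; the robot and the scene stay as the last step left them, time stands still between calls to the robot, and variables do not carry over. Pictures are saved under pics/ and viewed, at most 10 in all, crops included, and the job is handed in when it is done.

Besides the shell and the picture viewer there is one more tool, called after "Request:" in YAML: its name, and indented under it one key for each argument. arm_command: Moves the arm, as the interface text tells. Its arguments: {"type":"object","properties":{"series":{"type":"array","items":{"type":"array","items":{"type":"number"}}},"claw":{"type":"number"},"newtons":{"type":"number"}},"required":["series"]}

```bash
mkdir -p pics
cat > h.py <<'E'
import numpy as np, cv2
from rig import readout, cams, job, env
def K(n):
    c=cams.calibration(n); f=240/np.tan(np.radians(c["fovy"])/2); return c,f
def ray(n,p):
    c,f=K(n); d=np.array([(p[0]-c["cx"])/f,(p[1]-c["cy"])/f]); u=d.copy()
    for _ in range(20): u=d/(1+c["k1"]*(u@u))
    M=np.array(c["cam_to_world"]); return M[:3,3],M[:3,:3]@np.array([u[0],-u[1],-1.0])
def atz(n,p,z):
    o,d=ray(n,p); return o+d*(z-o[2])/d[2]
def proj(n,X):
    c,f=K(n); M=np.array(c["cam_to_world"]); q=M[:3,:3].T@(np.array(X)-M[:3,3])
    u=np.array([q[0],-q[1]])/-q[2]; u=u*(1+c["k1"]*(u@u)); return np.array([c["cx"],c["cy"]])+f*u
E
python3 - <<'E'
from h import *
zs=dict(rivet_nozzle=.093,rivet_eye=.093,rivet_window=.093,rivet_handle=.093,nozzle=.04,eye=.03,window=.064,handle=.04,sleeve=.109,nut=.091,arrester=.085)
for n in ["top","scene"]:
    im,d=cams.snapshot(n); cv2.imwrite(f"pics/{n}1.png",im[:,:,::-1]); np.save(f"{n}.npy",d)
    for k,z in zs.items():
        for r in cams.look_for(n,k)[:4]:
            print(n,k,round(r["score"],2),np.round(r["point"],1),np.round(atz(n,r["point"],z),4))
s=readout.read_state();print(s["t"],s["tcp_pos"],s["tcp_rot"],s["ft_force"],s["width"],env.tcp_to_grasp)
E
```

```text
top rivet_eye 0.6 [409.6 214.1] [ 0.5964 -0.2353  0.093 ]
top rivet_window 0.63 [150.6 280.9] [0.4408 0.4066 0.093 ]
top nozzle 0.68 [355.4 249.3] [ 0.5191 -0.1015  0.04  ]
top eye 0.72 [358.9 251. ] [ 0.5161 -0.111   0.03  ]
top window 0.78 [359.2 249.2] [ 0.5153 -0.1093  0.064 ]
top handle 0.66 [356.6 251.9] [ 0.5124 -0.1043  0.04  ]
top sleeve 0.62 [370.8 261. ] [ 0.4789 -0.1331  0.109 ]
top nut 0.47 [371.1 260.5] [ 0.4826 -0.1356  0.091 ]
top arrester 0.59 [355.7 253.1] [ 0.5025 -0.0989  0.085 ]
scene rivet_handle 0.57 [264.  261.8] [ 0.5747 -0.1381  0.093 ]
scene rivet_handle 0.4 [139.6 329.6] [ 0.5935 -0.4289  0.093 ]
scene nozzle 0.85 [262.7 259.7] [ 0.5194 -0.1135  0.04  ]
scene nozzle 0.37 [452.8 190.8] [0.5896 0.4194 0.04  ]
scene eye 0.84 [263.  259.5] [ 0.5101 -0.1082  0.03  ]
scene window 0.62 [262.7 261. ] [ 0.5447 -0.1263  0.064 ]
scene window 0.38 [456.5 190.8] [0.6151 0.4021 0.064 ]
scene handle 0.91 [265.3 262.2] [ 0.5297 -0.1128  0.04  ]
scene nut 0.64 [243.4 240.5] [ 0.4886 -0.1405  0.091 ]
scene nut 0.33 [263.8 261.6] [ 0.5722 -0.1372  0.091 ]
scene arrester 0.78 [263.7 259.9] [ 0.5622 -0.1321  0.085 ]
1.2 [ 0.23056003 -0.58090813  0.22673904] [-1.13793442e-06  9.82214990e-01  1.87759720e-01  1.61629725e-05] [-0.31415185  0.67073285 -0.05038437] 0.09149346757503163 0.0188
```

View images.

Run:
```python
import cv2
a=cv2.imread("pics/top1.png")[180:330,260:460]; cv2.imwrite("pics/tc.png",cv2.resize(a,(800,600),interpolation=cv2.INTER_CUBIC))
a=cv2.imread("pics/scene1.png")[185:335,165:365]; cv2.imwrite("pics/sc.png",cv2.resize(a,(800,600),interpolation=cv2.INTER_CUBIC))
```

```text
(no output)
```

View pics/top1.png

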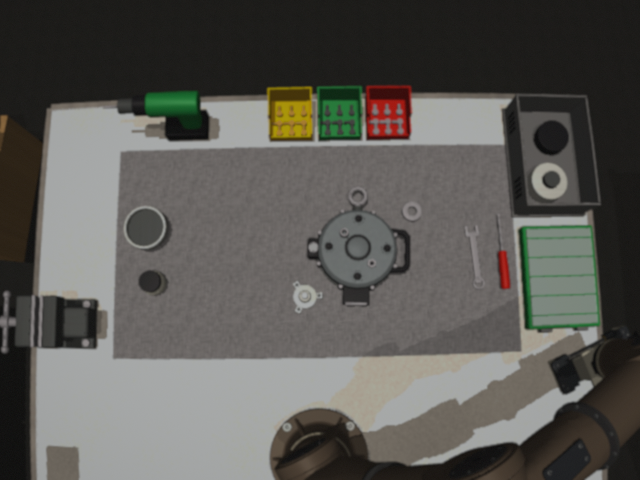

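View pics/tc.png

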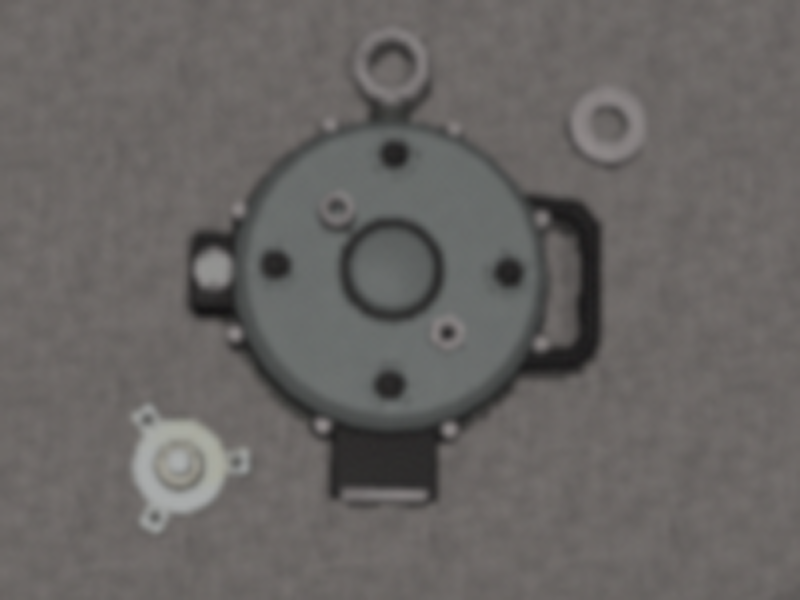

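View pics/sc.png

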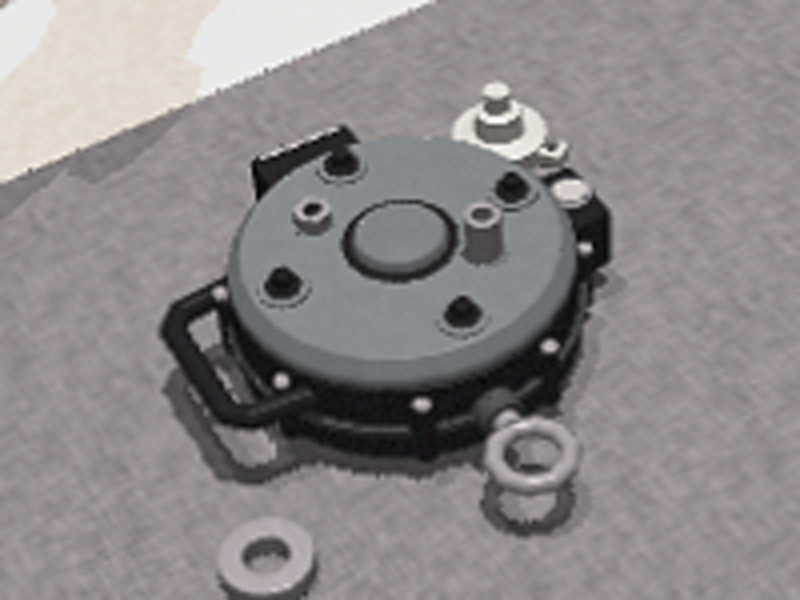

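The top view shows the nozzle rivet at about (357,276), the eye rivet at (358,218), the window rivet at (328,246) and the handle rivet at (387,248). The nozzle faces the robot and the window is on its left. The scene view agrees.

```bash
cat > loc.py <<'E'
from h import *
from scipy.optimize import least_squares
names=["nozzle","eye","window","handle"]
ang=np.array([np.pi,0,np.pi/2,-np.pi/2])
def blobs(n,guess,off,w):
    g=cv2.cvtColor(cv2.imread(f"pics/{n}1.png"),cv2.COLOR_BGR2GRAY).astype(float); out=[]
    for x,y in guess:
        x=(x+.5)/4-.5+off[0]; y=(y+.5)/4-.5+off[1]
        for _ in range(4):
            X,Y=np.meshgrid(np.arange(round(x)-w,round(x)+w+1),np.arange(round(y)-w,round(y)+w+1))
            p=g[Y,X]; wt=np.clip(np.percentile(p,60)*.75-p,0,None); x,y=(wt*X).sum()/wt.sum(),(wt*Y).sum()/wt.sum()
        out.append((x,y))
    return np.array(out)
T=blobs("top",[(389,385),(395,154),(275,265),(508,272)],(260,180),6)
S=blobs("scene",[(341,162),(463,312),(513,186),(283,282)],(165,185),5)
def fit(d,q):
    def pts(p,z): a=p[2]+ang; return np.c_[p[0]+.072*np.cos(a),p[1]+.072*np.sin(a),np.full(4,z)]
    r=least_squares(lambda p:np.concatenate([np.ravel([proj(n,x) for x in pts(p,z)])-np.ravel(o) for n,o,z in d]),[.5,-.1,0])
    print(q,np.round(r.x,4),"res px",np.round(r.fun,1)); return pts(r.x,.093)
fit([("top",T,.088)],"top"); fit([("scene",S,.090)],"scene"); P=fit([("top",T,.088),("scene",S,.090)],"both")
from scipy.spatial.transform import Rotation as R
s=readout.read_state();q=s["tcp_rot"];M=R.from_quat([q[1],q[2],q[3],q[0]])
for n,p in zip(names,P): print(n,np.round(p,4),"tool cm",np.round(M.inv().apply(p-s["tcp_pos"])*100,2))
print(np.round(M.as_matrix(),3)); np.save("P.npy",P)
for n,o in(("top",T),("scene",S)):
    d=np.load(n+".npy")
    print(n,[round(float(d[int(round(y)),int(round(x))]),4) for x,y in o], [np.round(atz(n,o[i],.09)[:2],4) for i in range(4)])
E
python3 loc.py
```

```text
top [ 0.5175 -0.1039 -0.0527] res px [-0.   0.1  0.1 -0.  -0.1  0.   0.1 -0.1]
scene [ 0.5223 -0.1065 -0.0515] res px [ 0.3  0.5 -0.1 -0.1  0.  -0.4 -0.2 -0. ]
both [ 0.5193 -0.1049 -0.0522] res px [ 0.4 -0.6  0.4 -0.7  0.3 -0.7  0.5 -0.8  0.3 -0.4 -0.2 -1.2 -0.1 -1.4
 -0.3 -1.1]
nozzle [ 0.4474 -0.1012  0.093 ] tool cm [ 37.85 -36.59  13.37]
eye [ 0.5912 -0.1087  0.093 ] tool cm [ 50.94 -30.59  13.38]
window [ 0.5231 -0.033   0.093 ] tool cm [ 47.39 -40.14  13.38]
handle [ 0.5155 -0.1768  0.093 ] tool cm [ 41.39 -27.05  13.38]
[[ 0.929  0.369  0.   ]
 [ 0.369 -0.929  0.   ]
 [ 0.     0.    -1.   ]]
top [1.4681, 1.4943, 1.4814, 1.4749] [array([ 0.4457, -0.1001]), array([ 0.5889, -0.1074]), array([ 0.521 , -0.0323]), array([ 0.5132, -0.1754])]
scene [1.2739, 1.183, 1.2584, 1.2024] [array([ 0.4484, -0.1024]), array([ 0.5945, -0.1102]), array([ 0.5271, -0.0354]), array([ 0.519, -0.178])]
```

Request:
arm_command:
  series:
    - [2.1,-2.03,0.4,0,0,0]
    - [2.1,-2.03,0.4,0,0,0]
    - [2.1,-2.03,0.4,0,0,0]
    - [2.1,-2.03,0.4,0,0,0]
    - [2.1,-2.03,0.4,0,0,0]
    - [2.1,-2.03,0.4,0,0,0]
    - [2.1,-2.03,0.4,0,0,0]
    - [2.1,-2.03,0.4,0,0,0]
    - [2.1,-2.03,0.4,0,0,0]
    - [2.1,-2.03,0.4,0,0,0]
    - [2.1,-2.03,0.4,0,0,0]
    - [2.1,-2.03,0.4,0,0,0]
    - [2.1,-2.03,0.4,0,0,0]
    - [2.1,-2.03,0.4,0,0,0]
    - [2.1,-2.03,0.4,0,0,0]
    - [2.1,-2.03,0.4,0,0,0]
    - [2.1,-2.03,0.4,0,0,0]
    - [2.1,-2.03,0.4,0,0,0]
    - [0,0,0,0,0,0]
    - [0,0,0,0,0,0]
  claw: 0
  newtons: 10

```text
t: 2.87
tcp_pos: [0.4477, -0.1003, 0.1547]
tcp_rot: [-0.0, 0.982, 0.19, 0.0]
ft_force: [-0.1, -0.8, 0.4]
width: 0.0008
finger_force: 0.0
```

Request:
arm_command:
  series:
    - [0,0.05,1.2,0,0,0]
    - [0,0,1.2,0,0,0]
    - [0,0,1.2,0,0,0]
    - [0,0,1.0,0,0,0]
    - [0,0,0.4,0,0,0]
    - [0,0,0,0,0,0]

```text
t: 3.37
tcp_pos: [0.4464, -0.1033, 0.1041]
tcp_rot: [-0.0, 0.982, 0.187, -0.001]
ft_force: [0.2, 0.5, 0.4]
width: 0.0003
finger_force: 0.0
```

Run:
```python
from h import *
im,_=cams.snapshot("scene"); s=readout.read_state(); print(s["tcp_pos"],s["ft_force"],proj("scene",s["tcp_pos"]))
a=im[165:315,165:365,::-1]; cv2.imwrite("pics/s2.png",cv2.resize(a,(800,600),interpolation=cv2.INTER_CUBIC))
```

```text
[ 0.44689755 -0.10313777  0.10470329] [ 0.00447298 -0.25502923 -0.13256354] [248.18017989 219.48489054]
```

View pics/s2.png

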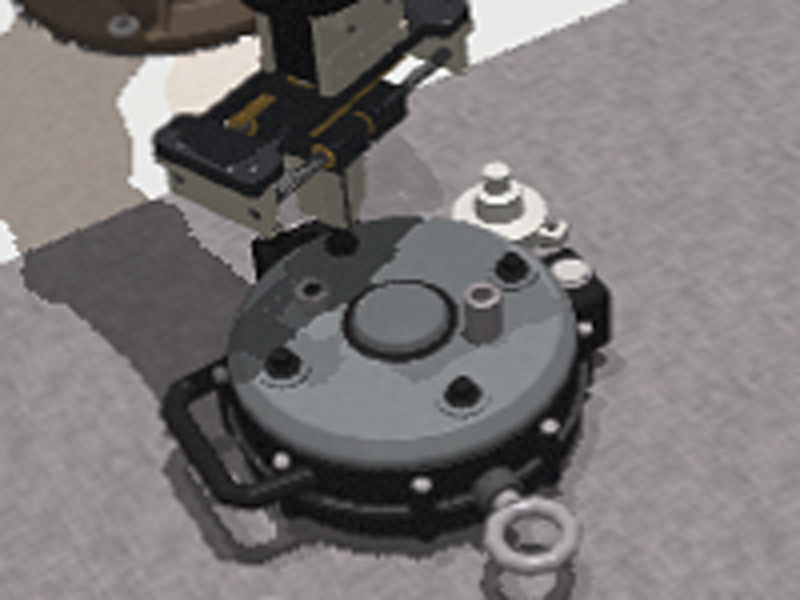

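The closed fingertips, at about (340,225) in the crop, are directly above the nozzle pin at (341,240).

Request:
arm_command:
  series:
    - [0,-0.1,0.2,0,0,0]
    - [0,0,0.2,0,0,0]
    - [0,0,0.2,0,0,0]
    - [0,0,0.2,0,0,0]
    - [0,0,0.2,0,0,0]
    - [0,0,0.1,0,0,0]
    - [0,0,0.1,0,0,0]
    - [0,0,0.1,0,0,0]
    - [0,0,0.1,0,0,0]
    - [0,0,0,0,0,0]

```text
t: 4.25
tcp_pos: [0.4469, -0.1014, 0.0906]
tcp_rot: [0.0, 0.982, 0.188, -0.0]
ft_force: [-0.8, 0.4, 2.0]
width: 0.0007
finger_force: 0.8
```

Request:
arm_command:
  series:
    - [0,0,0.1,0,0,0]
    - [0,0,0.1,0,0,0]
    - [0,0,0.1,0,0,0]
    - [0,0,0,0,0,0]

```text
t: 4.58
tcp_pos: [0.447, -0.1014, 0.0876]
tcp_rot: [0.0, 0.982, 0.188, 0.0]
ft_force: [0.2, 0.6, 0.1]
width: 0.0006
finger_force: 0.6
```

Request:
arm_command:
  series:
    - [0,0,0.1,0,0,0]
    - [0,0,0.1,0,0,0]
    - [0,0,0,0,0,0]

```text
t: 4.83
tcp_pos: [0.447, -0.1014, 0.0863]
tcp_rot: [0.0, 0.982, 0.188, 0.0]
ft_force: [-3.3, -0.1, 14.6]
width: 0.0009
finger_force: 7.0
```

The nozzle pin stopped hard at z = 0.0863, flush with its collar. Next is the eye pin.

Request:
arm_command:
  series:
    - [0,0,-0.8,0,0,0]
    - [0,0,-1.8,0,0,0]
    - [0,0,-1.8,0,0,0]
    - [2.18,1.0,0,0,0,0]
    - [2.18,1.0,0,0,0,0]
    - [2.18,1.0,0,0,0,0]
    - [2.18,1.0,0,0,0,0]
    - [2.18,1.0,0,0,0,0]
    - [2.18,1.0,0,0,0,0]
    - [0,0,0,0,0,0]
    - [0,0,1.0,0,0,0]
    - [0,0,1.0,0,0,0]
    - [0,0,0.8,0,0,0]
    - [0,0,0.4,0,0,0]
    - [0,0,0,0,0,0]

```text
t: 6.08
tcp_pos: [0.589, -0.109, 0.0962]
tcp_rot: [-0.0, 0.982, 0.188, -0.001]
ft_force: [0.1, 0.4, -0.5]
width: 0.0003
finger_force: 0.0
```

Run:
```python
from h import *
im,_=cams.snapshot("scene"); s=readout.read_state(); print(s["tcp_pos"],s["ft_force"],s["t"])
a=im[165:315,165:365,::-1]; cv2.imwrite("pics/s3.png",cv2.resize(a,(800,600),interpolation=cv2.INTER_CUBIC))
```

```text
[ 0.58963906 -0.10895919  0.09701253] [-0.63493365 -0.03808707  0.06277139] 6.1333
```

View pics/s3.png

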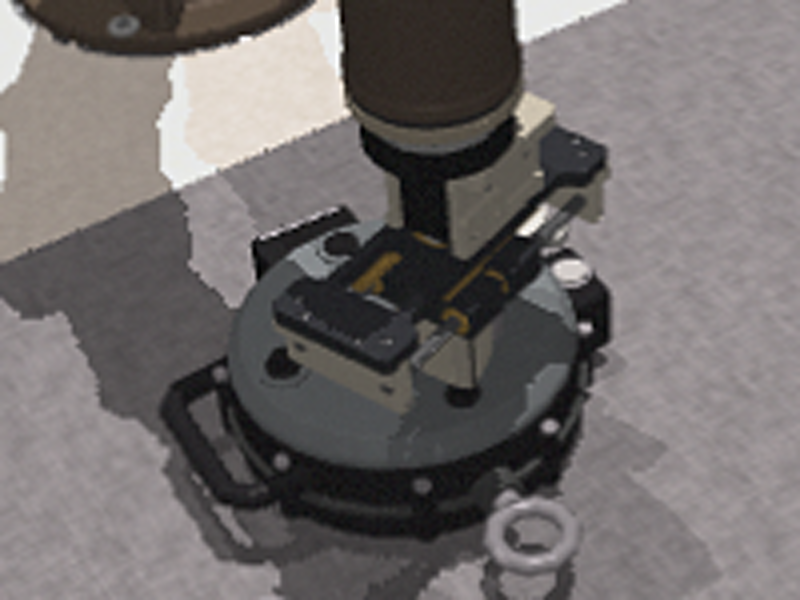

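The nozzle pin at (341,247) looks flush, and the fingertips at (462,385) are on the eye pin. Pressing it now.

Request:
arm_command:
  series:
    - [0.1,0,0.2,0,0,0]
    - [0,0,0.2,0,0,0]
    - [0,0,0.1,0,0,0]
    - [0,0,0.1,0,0,0]
    - [0,0,0.1,0,0,0]
    - [0,0,0.1,0,0,0]
    - [0,0,0.1,0,0,0]
    - [0,0,0,0,0,0]

```text
t: 6.8
tcp_pos: [0.592, -0.1086, 0.0888]
tcp_rot: [0.0, 0.982, 0.188, 0.0]
ft_force: [-0.0, -0.1, 3.8]
width: 0.0002
finger_force: 1.3
```

Request:
arm_command:
  series:
    - [0,0,0.1,0,0,0]
    - [0,0,0.1,0,0,0]
    - [0,0,0.05,0,0,0]
    - [0,0,0,0,0,0]

```text
t: 7.13
tcp_pos: [0.592, -0.1086, 0.0864]
tcp_rot: [0.0, 0.982, 0.188, 0.0]
ft_force: [0.1, 0.7, 5.7]
width: 0.0005
finger_force: 2.5
```

Request:
arm_command:
  series:
    - [0,0,0.06,0,0,0]
    - [0,0,0,0,0,0]
    - [0,0,0,0,0,0]

```text
t: 7.38
tcp_pos: [0.5919, -0.1085, 0.0863]
tcp_rot: [0.0, 0.982, 0.188, 0.0]
ft_force: [-1.0, 0.1, 11.1]
width: 0.0007
finger_force: 5.3
```

Request:
arm_command:
  series:
    - [0,0,-0.8,0,0,0]
    - [0,0,-1.8,0,0,0]
    - [0,0,-1.9,0,0,0]
    - [0,0,-1.9,0,0,0]
    - [0,0,0,0,0,0]
    - [-0.72,-1.91,0,0,0,0]
    - [-0.72,-1.91,0,0,0,0]
    - [-0.72,-1.91,0,0,0,0]
    - [-0.72,-1.91,0,0,0,0]
    - [-0.72,-1.91,0,0,0,0]
    - [0,0,0,0,0,0]
    - [0,0,0,0,0,0]
    - [0,0,1.5,0,0,0]
    - [0,0,1.5,0,0,0]
    - [0,0,1.5,0,0,0]
    - [0,0,0.8,0,0,0]
    - [0,0,0,0,0,0]

```text
t: 8.8
tcp_pos: [0.522, -0.034, 0.0948]
tcp_rot: [-0.0, 0.982, 0.187, -0.002]
ft_force: [0.0, 0.8, -0.2]
width: 0.0006
finger_force: 0.0
```

Run:
```python
from h import *
im,_=cams.snapshot("scene"); s=readout.read_state(); print(s["tcp_pos"],s["ft_force"],s["t"])
a=im[165:315,165:365,::-1]; cv2.imwrite("pics/s4.png",cv2.resize(a,(800,600),interpolation=cv2.INTER_CUBIC))
```

```text
[ 0.52252637 -0.03373712  0.09581448] [0.07884832 0.21564503 0.47533416] 8.85
```

View pics/s4.png

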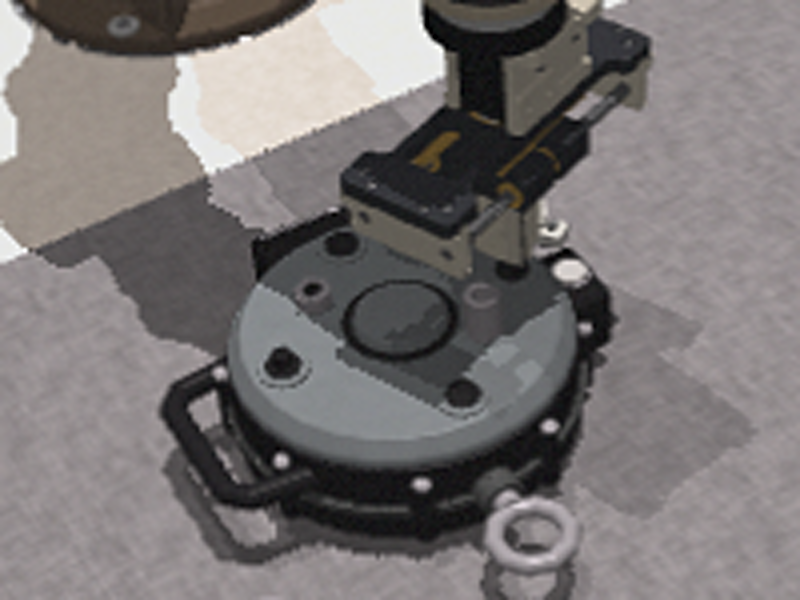

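The eye pin at (462,392) is flush, the sleeve hasn't moved, and the fingertips are over the window pin at (512,265).

Request:
arm_command:
  series:
    - [0,0,0.15,0,0,0]
    - [0,0,0.15,0,0,0]
    - [0,0,0.1,0,0,0]
    - [0,0,0.1,0,0,0]
    - [0,0,0.1,0,0,0]
    - [0,0,0.1,0,0,0]
    - [0,0,0.1,0,0,0]
    - [0,0,0,0,0,0]

```text
t: 9.52
tcp_pos: [0.5235, -0.0332, 0.0888]
tcp_rot: [0.0, 0.982, 0.188, 0.001]
ft_force: [2.0, -0.4, 2.5]
width: 0.0005
finger_force: 1.4
```

Request:
arm_command:
  series:
    - [0,0,0.1,0,0,0]
    - [0,0,0.1,0,0,0]
    - [0,0,0.06,0,0,0]
    - [0,0,0.05,0,0,0]
    - [0,0,0,0,0,0]

```text
t: 9.93
tcp_pos: [0.5234, -0.0332, 0.0863]
tcp_rot: [0.0, 0.982, 0.188, 0.001]
ft_force: [0.3, -1.5, 12.5]
width: 0.0007
finger_force: 6.5
```

Request:
arm_command:
  series:
    - [0,0,-0.8,0,0,0]
    - [0,0,-1.8,0,0,0]
    - [0,0,-1.9,0,0,0]
    - [0,0,-1.9,0,0,0]
    - [0,0,0,0,0,0]
    - [-1.0,2.18,0,0,0,0]
    - [-1.0,2.18,0,0,0,0]
    - [-1.0,2.18,0,0,0,0]
    - [-1.0,2.18,0,0,0,0]
    - [-1.0,2.18,0,0,0,0]
    - [-1.0,2.18,0,0,0,0]
    - [0,0,0,0,0,0]
    - [0,0,0,0,0,0]
    - [0,0,1.5,0,0,0]
    - [0,0,1.5,0,0,0]
    - [0,0,1.5,0,0,0]
    - [0,0,0.8,0,0,0]
    - [0,0,0,0,0,0]

```text
t: 11.43
tcp_pos: [0.5143, -0.1752, 0.0947]
tcp_rot: [-0.001, 0.982, 0.189, -0.001]
ft_force: [-0.5, -0.5, -0.6]
width: 0.0003
finger_force: 0.0
```

Run:
```python
from h import *
im,_=cams.snapshot("scene"); s=readout.read_state(); print(s["tcp_pos"],s["ft_force"],s["t"])
a=im[165:315,165:365,::-1]; cv2.imwrite("pics/s5.png",cv2.resize(a,(800,600),interpolation=cv2.INTER_CUBIC))
```

```text
[ 0.5148156  -0.17558446  0.09582393] [ 0.4455453  -0.25976245  0.04395024] 11.4833
```

View pics/s5.png

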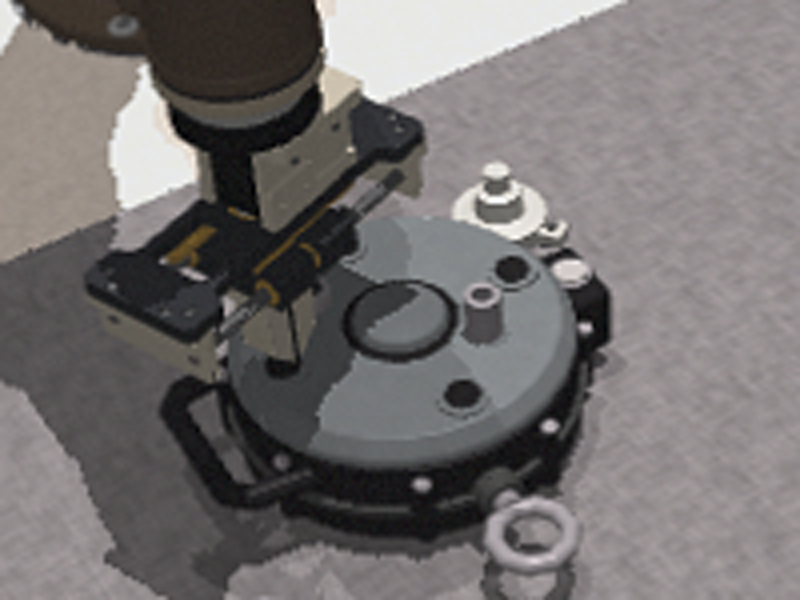

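The window pin at (514,268) and the eye pin are flush, and the fingertips are over the handle pin at (283,362).

Request:
arm_command:
  series:
    - [0,0,0.15,0,0,0]
    - [0,0,0.15,0,0,0]
    - [0,0,0.1,0,0,0]
    - [0,0,0.1,0,0,0]
    - [0,0,0.1,0,0,0]
    - [0,0,0.1,0,0,0]
    - [0,0,0.1,0,0,0]
    - [0,0,0,0,0,0]

```text
t: 12.15
tcp_pos: [0.5158, -0.1767, 0.0886]
tcp_rot: [0.0, 0.982, 0.188, 0.0]
ft_force: [1.4, 1.6, 2.8]
width: 0.0003
finger_force: 1.4
```

Request:
arm_command:
  series:
    - [0,0,0.1,0,0,0]
    - [0,0,0.1,0,0,0]
    - [0,0,0.06,0,0,0]
    - [0,0,0.05,0,0,0]
    - [0,0,0,0,0,0]

```text
t: 12.57
tcp_pos: [0.5158, -0.1768, 0.0863]
tcp_rot: [0.0, 0.982, 0.188, 0.0]
ft_force: [-1.8, 1.8, 13.4]
width: 0.0001
finger_force: 7.2
```

Next I lift straight up, then move clear of the view.

Request:
arm_command:
  series:
    - [0,0,-0.8,0,0,0]
    - [0,0,-1.8,0,0,0]
    - [0,0,-1.8,0,0,0]
    - [0,0,-2,0,0,0]
    - [0,0,-2,0,0,0]
    - [-1.5,2,-0.3,0,0,0]
    - [-1.5,2,0,0,0,0]
    - [-1.5,2,0,0,0,0]
    - [-1.5,2,0,0,0,0]
    - [-1.5,2,0,0,0,0]
    - [-1.5,2,0,0,0,0]
    - [-1.5,2,0,0,0,0]
    - [-1.5,2,0,0,0,0]
    - [-1.5,2,0,0,0,0]
    - [-1.5,2,0,0,0,0]
    - [0,0,0,0,0,0]
    - [0,0,0,0,0,0]

```text
t: 13.98
tcp_pos: [0.4478, -0.4197, 0.1718]
tcp_rot: [-0.0, 0.983, 0.186, -0.001]
ft_force: [0.1, 1.0, -0.5]
width: 0.0003
finger_force: 0.0
```

Run:
```python
from h import *
im,_=cams.snapshot("scene"); s=readout.read_state(); print(s["tcp_pos"],s["ft_force"],s["t"])
a=im[165:315,165:365,::-1]; cv2.imwrite("pics/s6.png",cv2.resize(a,(800,600),interpolation=cv2.INTER_CUBIC))
```

```text
[ 0.44884065 -0.41812596  0.17186352] [ 0.27000697 -0.19147289 -0.32938589] 14.0333
```

View pics/s6.png

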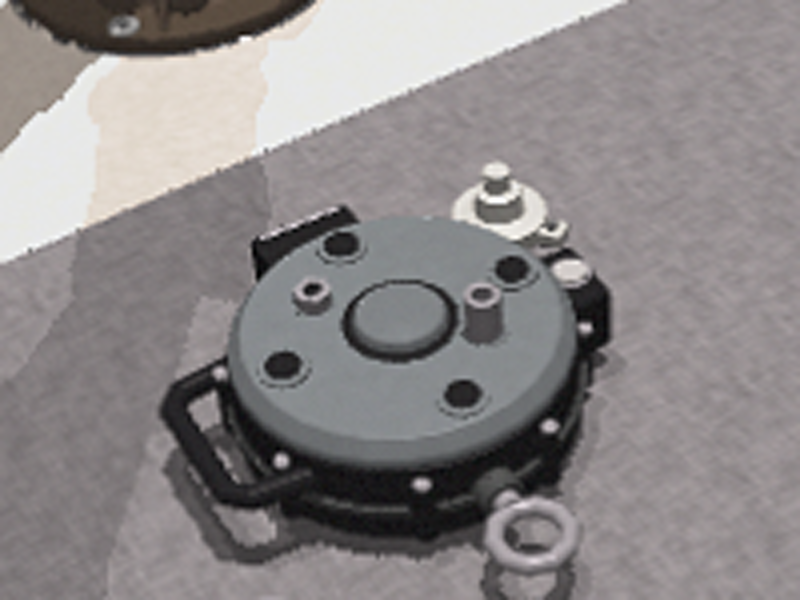

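All four pins look flush, at (341,245), (462,394), (514,268) and (284,364). The nut, the sleeve and the arrester haven't moved.

```bash
python3 -c "
from rig import job
print(job.job_done())"
```

```text
the job is handed in; nothing more can be done
None
```

I pressed all four pins flush in the order nozzle, eye, window, handle, with contact force readings no higher than 14.6 N; the arrester, sleeve and nut look unmoved in the last picture, and the job is handed in (no verdict was returned).

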